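# Fetch dye powder from the child-locked touch-latch box for weighing

## Robot

A 7-joint arm with a two-finger parallel gripper is mounted at the origin on a cart in front of the work surface, level with it; the furniture and walls round the work are solid. World frame = base frame: x ahead of the robot, y to its left, z up, the work surface at z = 0. Lengths are in mm, angles in rad, forces in N, time in s.
With the tool pointing down it reaches from about 425 to 1025 mm from the base axis. Payload 9.4 kg.
Tool frame: the origin (TCP) lies at the very end of the fingers, on their centre line; the grasp point (between the pads) lies env.tcp_to_grasp behind it (env.tcp_to_grasp is the distance from the TCP to the grasp point, in mm); z points along the fingers, y is the direction in which the jaws open and shut (so a half turn about z gives the same grasp; the last joint's range is limited). The gripper opens to 93 mm and grips with 3 to 60 N. Pads are 15 mm wide; open, the fingers measure 128 mm over their backs; the gripper's body (75 mm by 188 mm) begins 65 mm behind the grasp point.
Start: joints at [-1.188, 0.599, -0.003, 1.599, 0.002, 0.943, -0.08], TCP at [321.737, 649.7, 218.618] pointing down, gripper open.
Joint ranges: [-2.57, 2.57], [-0.35, 1.97], [-1.29, 1.29], [0.11, 2.56], [-1.05, 4.19], [0.11, 1.86], [-2.63, 2.63]. Speed limits (rad/s): [2.22, 2.22, 3.01, 3.01, 3.14, 3.14, 3.14].

## Interface

Orientations are given as a unit quaternion [w, x, y, z].
In Python, from rig import env gives the robot as it stands. The module is installed in compiled form; this text tells all that it offers.
- The arm moves only by the tool move_arm, never from a script. Its argument "steps" is a list of rows, each a list of 6 numbers: the shift along the tool's x, y, z in mm, then the turn, a rotation vector about the tool's x, y, z in rad. In form: [[x, y, z, rx, ry, rz], ...]. A call has 1 to 8 rows; each row shifts and turns the commanded pose from where the row before left it, along the tool's axes as they then stand; what a row does not reach is not made up. A row lasts 1/8 s, in which the tool goes at most 62.5 mm and 10.7 degrees, less where a joint would pass 70% of its speed; a pose out of reach is approached as far as the arm can. A call is refused whole if a number of a shift passes 62.5 or a number of a turn 0.188, either way. A call with a gripper value outside its range is refused whole. "jaw" is the opening in per cent of the stroke, from 0 (shut) to 100 (fully open), set as the call begins (left out, the last holds). The fingers move at their own pace and stop on an object; the grip force is fixed at half the most. Time passes only in rows, so rows that do not move let the fingers close. It gives the time, the measured TCP pose, the force and the opening at its end, in the units of the state.
- env.sense(): the state, without advancing time (a new reading comes with each control period).
- env.get_image(name): name is "side" or "top"; returns the picture (384x512x3 uint8, blue, green, red); there is no depth.
- env.camera_info(name): a dict with "K" (3x3 intrinsics, pixels), "k1" (the pictures are not rectified: a ray, as slopes to the right and down, at radius r is drawn at 1 + k1 r^2 times it, then the intrinsics apply), "rvec" (rotation vector, rad) and "tvec" (3), from world to camera coordinates, as OpenCV has them. Camera axes: x right, y down, z forward; pixel columns grow to the right and rows downward; lengths in mm; the calibration is good to about 2 mm. A picture is of the moment at which its call begins. camera_info takes no time and is no camera call.
- env.close_job(): hands the job in, once; it reports no verdict.
The state is a dict: "clock": time; "qpos": joint angles; "joint_velocities": joint speeds; "effort": joint torques, N m; "ee_pos": TCP position; "ee_rot": TCP orientation; "ft_force": force on the tool from outside, world axes, zero at the start; "moment": the same for the moment, N m; "gripper_width": finger opening in mm.
Only numpy, scipy, OpenCV 4.12 (cv2) and the standard library are available. Lean on these libraries where they do the work, as an engineer would, in place of code of your own. Each camera call takes 0.05 s, during which the arm holds its last target.

## Task

Fetch the jar with the yellow cap out of the grey dye box and stand it upright in the middle of the dial scale's pan for weighing. The box is child-locked: slide its red lock fully aside, press the blue lid in firmly but not hard until the touch latch clicks, then keep your fingers on the sprung lid and let it come up slowly, never letting it fly up, until it stands fully open. Leave the lid open and the lock off, keep the magenta-capped jar standing in the box, and do not disturb the other things on the bench.

Things in the scene. Friction and masses are not known exactly. Their poses are not given: they have to be found in the camera images.
- dye_box: Grey steel box, blue sunk lid, fixed to the bench. 235 mm wide (y), 95 high, x from -111 (front) to +75 mm (rear). Origin on the bench at mid-width; x points to the rear, y to the left, z up. The front (x -111 to -76) is a flat deck at z 95 carrying the red lock; the lid lies behind it, flush. Inside: floor at z 8, walls 5 mm; jars at x about +14, y about +48 and -48 (either way round).
- lid (a joint): Blue lid, 142 mm deep, 221 wide, 8 thick, hinged at the rear (rad): 0 shut and flush, positive open, 1.75 fully open, leaning back past upright, where it stays; negative pressed in. It rests near 0 while latched. Lock off: it yields from 3 N at the press pad, clicks free at about -0.032 (4 mm in, 5 N) and meets a solid stop at -0.046 (5.5 mm, 6 N). Lock on: it stops dead after 1 mm.
- lid_press (a point): Centre of the round black press pad (38 mm wide) on the lid's top face, mid-width, 120 mm in front of the hinge line and 25 mm behind the lid's front edge; moves with the lid. Let go before the click, the lid stays latched; after it, hinge springs throw it up with 2.5 N here, weaker as it rises, far faster than 3.5 rad/s if free. Against fingertips that move away slowly it follows them to upright.
- lid_hinge (a point): Point on the lid's hinge line (which runs along the box's y), at mid-width: 70 mm behind the box's origin and 91 mm above the bench, 4 mm below the lid's top face when shut. Fixed to the box.
- lock (a joint): Red child-lock slide on the deck (m): 0 locked, 0.032 fully aside (end stop). It starts at 0 to 0.008, slides towards the box's +y (left seen from the front), takes about 2 N and stays where it is left; above 0.021 it no longer blocks the lid. Once aside, it bares a green patch at its right.
- lock_tab (a point): Middle of the red lock block: 60 mm long along the box's y, 20 across, top 16 mm above the deck. The point lies 8.5 mm above the deck (93.5 mm in front of the box's origin) and moves with the lock. Push on its right-hand (-y) end; the deck is bare for 40 mm beside that end.
- yellow_jar_centre (a point): White jar with a yellow cap, 57 mm across and 66 mm high, 0.14 kg, standing in the box; the point is its centre, 33 mm above its foot.
- magenta_jar_centre (a point): The same jar with a magenta cap, also standing in the box; the point is its centre, 33 mm above its foot.
- pan_centre (a point): Centre of the floor of the dished round pan, off-white, on the green dial scale, which is fixed to the bench. The pan is 175 mm across at its rim (154 mm above the bench); its flat floor is 112 mm across and 141 mm above the bench, where the point lies.
- teal_jar_centre (a point): Bystander behind the box: white jar with a teal cap, 57 mm across, 66 mm high; the point is its centre.
- black_jar_centre (a point): Bystander behind the box: black jar 70 mm across, 90 mm high; the point is its centre.
- brush_centre (a point): Bystander behind the box: purple nail brush 30 x 86 x 55 mm; the point is its centre.

How it is judged (in metres and radians):
On the way, in this order (a step that is already met when the one before it is completed fails the run):
1. the lock is slid aside with the lid still shut (value of joint lock above 0.025 m and value of joint lid below 0.06 rad), for 0.1 s.
2. the unlatched lid rises under the fingers (value of joint lid between 0.15 and 1.1 rad and contact force between any of the fingers, the arm and dye_box above 0.2 N), for 0.1 s.
3. the lid stands open (value of joint lid above 1.6 rad), for 0.2 s.
4. the yellow-capped jar is lifted out of the box (height (world z) of yellow_jar_centre above 0.135 m), for 0.1 s.
At the end, for the whole second after the job is handed in: The yellow-capped jar stands upright (within 0.15 rad) and still on the scale's pan, its axis within 40 mm of the pan's centre; the lid stands fully open (over 1.6 rad), the lock is aside (over 25 mm), and the magenta-capped jar stands upright in the box (horizontal distance between yellow_jar_centre and pan_centre below 0.04 m and z of yellow_jar_centre in the frame of pan_centre between 0.027 and 0.043 m and angle between each of yellow_jar_centre, magenta_jar_centre's own z axis and vertical below 0.15 rad and linear speed of yellow_jar below 0.03 m/s and value of joint lid above 1.6 rad and value of joint lock above 0.025 m and distance between magenta_jar_centre and dye_box below 0.12 m); the robot touches nothing.
It fails at once if the lid flies up (faster than 3.5 rad/s) (velocity of joint lid above 3.5 rad/s).
It fails at once if the box is pushed harder than 30 N (contact force between any of the fingers, the arm and dye_box above 30 N).
It fails at once if the magenta-capped jar is knocked about (distance of magenta_jar_centre from where it was at the start of the episode above 0.03 m or angle between magenta_jar_centre's own z axis and vertical above 0.4 rad).
It fails at once if another thing on the bench is disturbed (distance of any of teal_jar_centre, black_jar_centre, brush_centre from where it was at the start of the episode above 0.03 m).
It also fails if it takes over 70 s, if anything falls off the work surface, if the arm or the gripper's body presses on something with over 40 N, if the wrist force passes 120 N, or if a joint passes its speed limit or range.

## Working session

There is one attempt and no reset: what is moved stays moved. The work goes in short steps, Python scripts to look and compute and a tool call to move; the robot and the scene stay as the last step left them, time stands still between calls to the robot, and variables do not carry over. Pictures are saved under pics/ and viewed, and the job is handed in when it is done.

Besides the shell and the picture viewer there is one more tool, called after "Call:" by a JSON object that holds its "method" and its "body". move_arm: Moves the arm, as the interface text tells. Its arguments: {"type":"object","properties":{"steps":{"type":"array","items":{"type":"array","items":{"type":"number"}}},"jaw":{"type":"number"}},"required":["steps"]}

```bash
mkdir -p pics; ls; python3 - <<'E'
from rig import env
import cv2
for n in("side","top"):
    cv2.imwrite(f"pics/{n}0.png",env.get_image(n)); print(n,env.camera_info(n))
print(env.sense(), env.tcp_to_grasp)
E
```

```text
pics
side {'K': array([[364.42810008,   0.        , 261.83410557],
       [  0.        , 364.42810008, 189.83525381],
       [  0.        ,   0.        ,   1.        ]]), 'k1': -0.0986778106142569, 'rvec': array([ 2.52697324, -0.30838362,  0.07757155]), 'tvec': array([-615.69280435,  141.41425603,  904.1242064 ])}
top {'K': array([[412.68102169,   0.        , 257.01395438],
       [  0.        , 412.68102169, 191.29298156],
       [  0.        ,   0.        ,   1.        ]]), 'k1': -0.017190777015527847, 'rvec': array([ 2.12741732, -2.13675763,  0.22987732]), 'tvec': array([-85.49513297, 612.69845126, 943.46516827])}
{'clock': 0.1, 'qpos': array([-1.18770477,  0.60002917, -0.00252039,  1.59999295,  0.00180338,
        0.94290155, -0.07981794]), 'joint_velocities': array([ 3.00024578e-04, -1.99391855e-03,  3.68082258e-04, -2.23746303e-03,
       -3.17762191e-05,  8.63992847e-04,  5.03146353e-04]), 'effort': array([ 5.25876239e-03, -7.66555309e+01,  1.50234438e+00, -2.52936691e+01,
       -5.22076234e-02,  1.35445024e-02,  5.24169116e-05]), 'ee_pos': array([321.57218775, 649.33157174, 217.87851264]), 'ee_rot': array([-8.21146706e-05,  2.27864559e-01,  9.73692611e-01, -6.59535793e-04]), 'ft_force': array([-0.19974282, -0.29953269, -0.41978979]), 'moment': array([ 0.03895812, -0.06906307,  0.00515571]), 'gripper_width': 92.87141625590411} 18.8
```

View pics/side0.png

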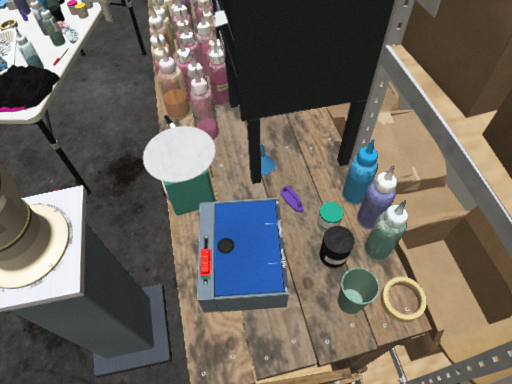

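View pics/top0.png

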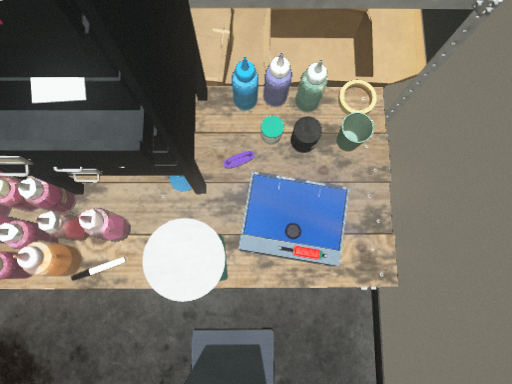

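```bash
cat > h.py <<'E'
import numpy as np, cv2
from rig import env
from scipy.spatial.transform import Rotation as R
def proj(n,P):
    c=env.camera_info(n);P=np.atleast_2d(P).astype(float)
    p=P@cv2.Rodrigues(c['rvec'])[0].T+c['tvec'];s=p[:,:2]/p[:,2:]
    s=s*(1+c['k1']*(s**2).sum(1,keepdims=True))
    return s@c['K'][:2,:2].T+c['K'][:2,2]
def ray(n,uv):
    c=env.camera_info(n);d=(np.array(uv,float)-c['K'][:2,2])/c['K'][0,0]
    s=d.copy()
    for _ in range(30): s=d/(1+c['k1']*(s@s))
    M=cv2.Rodrigues(c['rvec'])[0]
    return -M.T@c['tvec'], M.T@np.r_[s,1]
def atz(n,uv,z):
    o,d=ray(n,uv);return o+d*(z-o[2])/d[2]
def tri(a,b):
    A=[];y=[]
    for n,uv in(('side',a),('top',b)):
        o,d=ray(n,uv);d/=np.linalg.norm(d);P=np.eye(3)-np.outer(d,d);A.append(P);y.append(P@o)
    return np.linalg.solve(A[0]+A[1],y[0]+y[1])
def crop(n,src,x0,y0,w,h,f,out):
    im=cv2.imread(src)[y0:y0+h,x0:x0+w];cv2.imwrite(out,cv2.resize(im,None,fx=f,fy=f,interpolation=cv2.INTER_CUBIC))
E
python3 - <<'E'
from h import *
crop('',"pics/top0.png",220,150,150,130,5,"pics/topc.png")
crop('',"pics/side0.png",180,180,130,140,4,"pics/sidec.png")
E
```

```text
(no output)
```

View pics/topc.png

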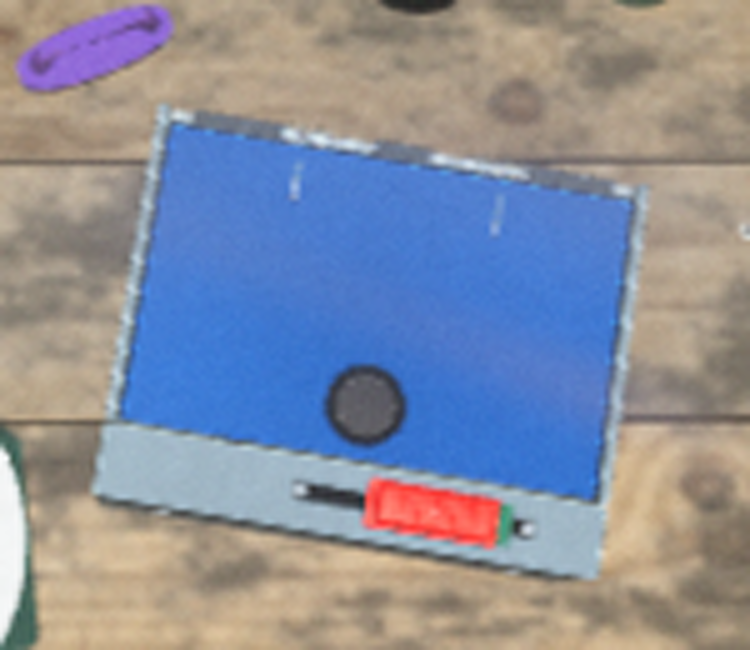

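View pics/sidec.png

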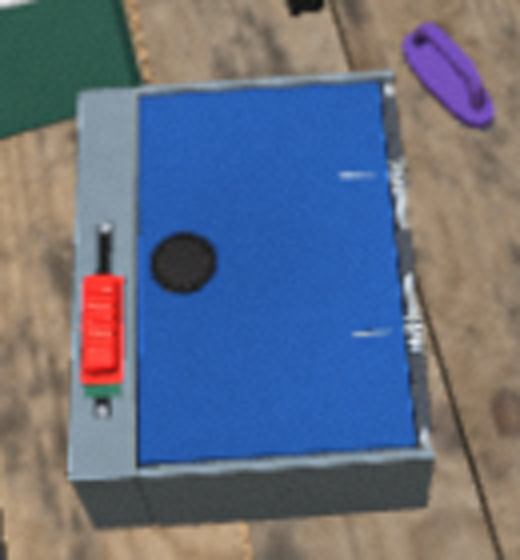

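```bash
cat > m.py <<'E'
from h import *
from scipy.optimize import least_squares
L=np.array([[-111,117.5,95],[-111,-117.5,95],[75,117.5,95],[75,-117.5,95],[-50,0,95]])
T=(np.array([[95,492],[597,577],[163,107],[645,190],[366,404]])+.5)/5-.5+[220,150]
S=(np.array([[78,92],[70,475],[390,75],[433,455],[184,262]])+.5)/4-.5+[180,180]
def W(p,L): 
    c,s=np.cos(p[2]),np.sin(p[2]);L=np.atleast_2d(L);return np.c_[p[0]+c*L[:,0]-s*L[:,1],p[1]+s*L[:,0]+c*L[:,1],L[:,2]]
if __name__=='__main__':
  for nm,f in(('top',lambda p:(proj('top',W(p,L))-T)),('side',lambda p:(proj('side',W(p,L))-S)),('both',lambda p:np.r_[proj('top',W(p,L))-T,proj('side',W(p,L))-S])):
    r=least_squares(lambda p:f(p).ravel(),[600,-50,0],x_scale=[100,100,.1]);print(nm,r.x.round(4),np.round(f(r.x),2).tolist())
  p=r.x
  red=tri((np.array([102,328])+.5)/4-.5+180,(np.array([434,512])+.5)/5-.5+[220,150]);print('red top ctr',red, 'expected z 111')
  print('red local',W([0,0,-p[2]],[red-[p[0],p[1],0]]))
  # others
  print('pad',tri(S[4],T[4]),W(p,L)[4])
  print('pan at z154 top',atz('top',(184,259.5),154),'side',atz('side',(179.5,153.5),154))
  print('yellow?','teal top z66',atz('top',(272.5,127),66),atz('side',(331,212),66))
  print('black z90',atz('top',(307,131),90),atz('side',(338,239),90))
  print('brush',atz('top',(239,159.5),55),atz('side',(291,198),55))
  print(R.from_quat(np.roll(env.sense()['ee_rot'],-1)).as_matrix())
E
python3 m.py
```

```text
top [ 5.620905e+02 -1.775621e+02 -1.731000e-01] [[-0.75, 0.38], [0.54, 0.68], [-0.64, -0.74], [1.0, -0.75], [-0.13, 0.27]]
side [ 5.609768e+02 -1.794233e+02 -1.716000e-01] [[0.09, -0.85], [-0.76, 1.33], [0.51, -1.55], [0.26, 0.23], [-0.04, 0.14]]
both [ 5.615091e+02 -1.784679e+02 -1.725000e-01] [[-0.33, 0.67], [0.98, 0.91], [-0.28, -0.48], [1.37, -0.54], [0.28, 0.52], [0.29, -1.26], [-0.62, 0.78], [0.67, -1.91], [0.34, -0.24], [0.12, -0.32]]
red top ctr [ 462.96288564 -199.15963331   97.17683109] expected z 111
red local [[-93.53289129 -37.29736857  97.17683109]]
pad [ 512.72461796 -169.58031805   93.33818011] [ 512.25091514 -169.88683922   95.        ]
pan at z154 top [446.94018739  70.21839886 154.        ] side [448.38921007  63.50421213 154.        ]
yellow? teal top z66 [ 774.28186438 -127.72973364   66.        ] [ 773.58171161 -131.87387771   66.        ]
black z90 [ 755.61188671 -210.06860948   90.        ] [ 756.96817017 -214.42610716   90.        ]
brush [693.50588822 -44.19810176  55.        ] [694.0818272  -63.03909338  55.        ]
[[-8.96155472e-01  4.43739967e-01 -4.60478561e-04]
 [ 4.43740183e-01  8.96154615e-01 -1.24694821e-03]
 [-1.40660769e-04 -1.32179230e-03 -9.99999117e-01]]
```

```bash
python3 - <<'E'
from h import *
from m import W
from scipy.optimize import least_squares
p=[561.5,-178.5,-.1725]
for n,seed in(('top',(184,259)),('side',(180,150))):
    im=cv2.imread(f'pics/{n}0.png');m=(im.min(2)>150).astype(np.uint8)
    _,lab,st,ce=cv2.connectedComponentsWithStats(m)
    l=lab[seed[1],seed[0]];print(n,st[l],ce[l])
    c=max(cv2.findContours((lab==l).astype(np.uint8),0,1)[0],key=len)[:,0]
    h=cv2.convexHull(c)[:,0]
    P=np.array([atz(n,q,154) for q in c])[:,:2]
    r=least_squares(lambda v:np.hypot(*(P-v[:2]).T)-v[2],[447,67,87],loss='soft_l1');print(r.x,r.cost)
for uv in((255,180),(344,163)): print('leg',atz('side',uv,0))
for uv in ((204,193),(165,178)): print('leg/top corner guess',atz('top',uv,0))
print('bottle pink top side/top',tri((200,75),(85,218)), tri((166,62),(25,262)))
for y in (-37.3,-36): print()
print('lock top', W([0,0,.1725],atz('top',(np.array([434,512])+.5)/5-.5+[220,150],111)-[561.5,-178.5,0]), W([0,0,.1725],atz('side',(np.array([102,328])+.5)/4-.5+180,111)-[561.5,-178.5,0]))
print('expected lock (y=0.. ) slots')
E
```

```text
top [  89  209  136   93 6317] [177.21735001 258.18268165]
[453.37201684  82.20997902  96.6831668 ] 10869.930985202935
side [ 143  123   73   70 3212] [178.66251557 153.60958904]
[447.03219556  68.51050498  86.68844462] 496.82357840579215
leg [626.92669896  51.98593014   0.        ]
leg [888.13989564  48.02777255   0.        ]
leg/top corner guess [619.65015287  46.57756671   0.        ]
leg/top corner guess [659.28796729 147.78586901   0.        ]
bottle pink top side/top [531.68713881 262.00279178 215.3396852 ] [445.66712625 390.91228494 182.56537502]


lock top [[-93.674124   -35.12195247 111.        ]] [[-92.22735314 -43.61591601 111.        ]]
expected lock (y=0.. ) slots
```

```bash
cat >> h.py <<'E'
BP=np.array([561.5,-178.5,0]);YAW=-.1725
Rz=R.from_euler('z',YAW)
Rt=Rz.as_matrix()@np.array([[-1,0,0],[0,1,0],[0,0,-1.]])
def loc(w): return Rz.inv().apply(np.asarray(w)-BP)
def wor(l): return Rz.apply(l)+BP
def st():
    s=env.sense();M=R.from_quat(np.roll(s['ee_rot'],-1)).as_matrix()
    print('t',round(s['clock'],2),'local',loc(s['ee_pos']).round(1),'world',s['ee_pos'].round(1),'rotvec to target',R.from_matrix(M.T@Rt).as_rotvec().round(4),'F',Rz.inv().apply(s['ft_force']).round(1),'w',round(s['gripper_width'],1),'q',s['qpos'].round(2))
    return s
E
python3 - <<'E'
from h import *
st()
for w in([320,650,340],[270,480,340],[380,250,340],[430,0,330],[445,-200,250]):print(loc(w).round())
E
```

```text
t 0.1 local [-378.5  774.4  217.9] world [321.6 649.3 217.9] rotvec to target [-1.300e-03 -1.000e-04 -2.873e-01] F [-0.1 -0.3 -0.4] w 92.9 q [-1.19  0.6  -0.    1.6   0.    0.94 -0.08]
[-380.  775.  340.]
[-400.  599.  340.]
[-252.  391.  340.]
[-160.  153.  330.]
[-111.  -41.  250.]
```

Call:
{"method": "move_arm", "body": {"steps": [[0,0,-60,-0.0013,0,-0.1437],[0,0,-60,0,0,-0.1436],[7,-58,0,0,0,0],[7,-58,0,0,0,0],[7,-58,0,0,0,0],[-36,-50,0,0,0,0],[-37,-50,0,0,0,0],[-37,-50,0,0,0,0]], "jaw": 0}}

```text
clock: 1.1
ee_pos: [354.2, 313.2, 338.3]
ee_rot: [0.0, 0.086, 0.996, 0.001]
ft_force: [1.0, 0.6, 0.4]
gripper_width: 17.5
```

```bash
python3 -c "
from h import *
st()"
```

```text
t 1.1 local [-288.6  448.8  338.3] world [354.2 313.2 338.3] rotvec to target [0.0014 0.0005 0.0004] F [0.9 0.8 0.4] w 17.5 q [-0.83  0.16 -0.01  2.    0.    0.98  0.55]
```

Call:
{"method": "move_arm", "body": {"steps": [[-30,-54,0,0,0,0],[-30,-54,0,0,0,0],[-30,-54,0,0,0,0],[-30,-54,0,0,0,0],[-19,-58,0,0,0,0],[-19,-58,0,0,0,0],[-19,-58,0,0,0,0],[-19,-58,30,0,0,0]]}}

```text
clock: 2.1
ee_pos: [470.3, -157.3, 311.3]
ee_rot: [0.002, 0.086, 0.996, 0.001]
ft_force: [1.1, 0.3, -0.4]
gripper_width: 0.3
```

Call:
{"method": "move_arm", "body": {"steps": [[0,-57,50,0,0,0],[0,-56,50,0,0,0],[0,0,50,0,0,0],[0,0,0,0,0,0]]}}

```text
clock: 2.6
ee_pos: [451.1, -246.4, 174.6]
ee_rot: [-0.003, 0.087, 0.996, 0.001]
ft_force: [0.4, 0.1, 1.2]
gripper_width: 0.6
```

```bash
python3 -c "
from h import *
st()
for n in('top','side'): cv2.imwrite(f'pics/{n}1.png',env.get_image(n))
crop('',\"pics/top1.png\",220,150,150,130,4,'pics/a.png');crop('','pics/side1.png',170,180,130,140,4,'pics/b.png')
cv2.imwrite('pics/ab1.png',np.hstack([cv2.resize(cv2.imread('pics/a.png'),(400,346)),cv2.resize(cv2.imread('pics/b.png'),(322,346))]))"
```

```text
t 2.6 local [-97.1 -85.8 174.6] world [ 451.1 -246.4  174.6] rotvec to target [ 0.0024 -0.0065 -0.0012] F [0.4 0.2 1.2] w 0.6 q [ 0.14  0.43  0.34  2.13 -0.24  0.62  2.05]
```

View pics/ab1.png

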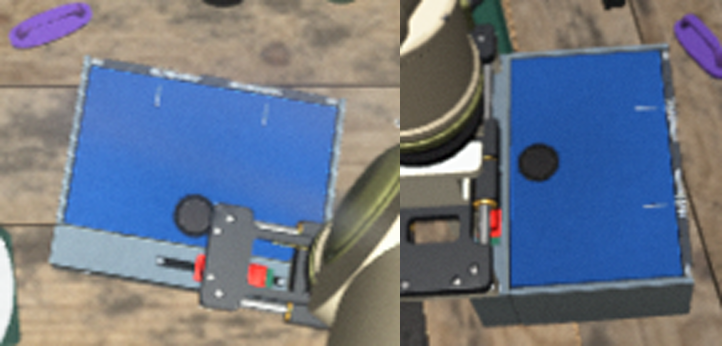

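Call:
{"method": "move_arm", "body": {"steps": [[-4,-26,0,0.0024,-0.0065,-0.001],[0,0,30,0,0,0],[0,0,20,0,0,0],[0,0,10,0,0,0],[0,0,0,0,0,0]]}}

```text
clock: 3.32
ee_pos: [453.9, -273.2, 118.1]
ee_rot: [0.004, 0.085, 0.996, -0.001]
ft_force: [-0.5, 0.0, -0.3]
gripper_width: 0.2
```

```bash
cat > look.py <<'E'
from h import *
import sys
st();k=sys.argv[1]
for n in('top','side'): cv2.imwrite(f'pics/{n}{k}.png',env.get_image(n))
x=float(sys.argv[2]) if len(sys.argv)>2 else 0
a=cv2.resize(cv2.imread(f'pics/top{k}.png')[140:280,220:370],(400,373));b=cv2.resize(cv2.imread(f'pics/side{k}.png')[180:320,170:310],(373,373))
cv2.imwrite(f'pics/ab{k}.png',np.hstack([a,b]))
E
python3 look.py 2
```

```text
t 3.33 local [ -89.8 -111.7  118.1] world [ 453.9 -273.2  118.1] rotvec to target [-0.0011  0.008   0.0019] F [-0.5 -0.1 -0.3] w 0.2 q [ 0.24  0.53  0.28  2.15 -0.3   0.49  2.15]
```

View pics/ab2.png

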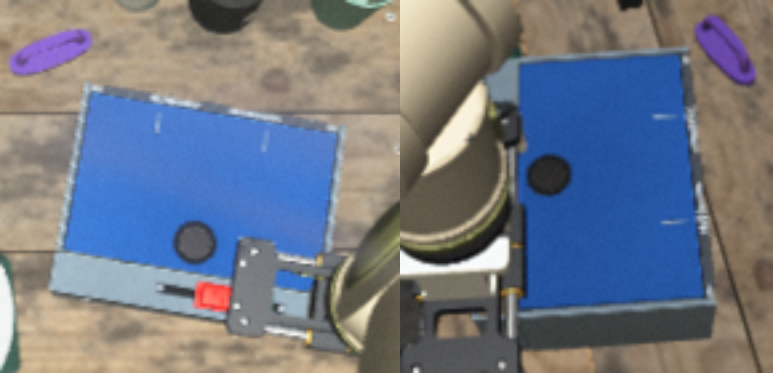

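```bash
python3 - <<'E'
from h import *
s=st()
for dz in(0,50,84,150):
    P=s['ee_pos']+[0,0,dz];print(dz,proj('top',P),proj('side',P))
for l in([-93.5,-65,111],[-93.5,-73,111]):print(proj('top',wor(l)))
c=env.camera_info('top');M=cv2.Rodrigues(c['rvec'])[0];print(-M.T@c['tvec'])
a=cv2.resize(cv2.imread('pics/top2.png')[180:330,250:450],(800,600));cv2.imwrite('pics/t2.png',a)
E
```

```text
t 3.42 local [ -89.7 -112.   118.3] world [ 453.9 -273.4  118.3] rotvec to target [-0.0014  0.0084  0.0015] F [ 0.2 -0.5 -0.9] w 0.4 q [ 0.24  0.53  0.28  2.15 -0.3   0.49  2.15]
0 [[341.08688393 255.84659969]] [[205.34088264 292.18019473]]
50 [[346.37754918 254.99206283]] [[201.46181685 283.45241172]]
84 [[350.328442  254.3536251]] [[198.53997361 276.85662705]]
150 [[358.9690207  252.95647652]] [[192.07749474 262.20193497]]
[[319.52161341 254.14207775]]
[[323.0320474  254.73595114]]
[ 422.22699904  -63.59257055 1044.27758758]
```

View pics/t2.png

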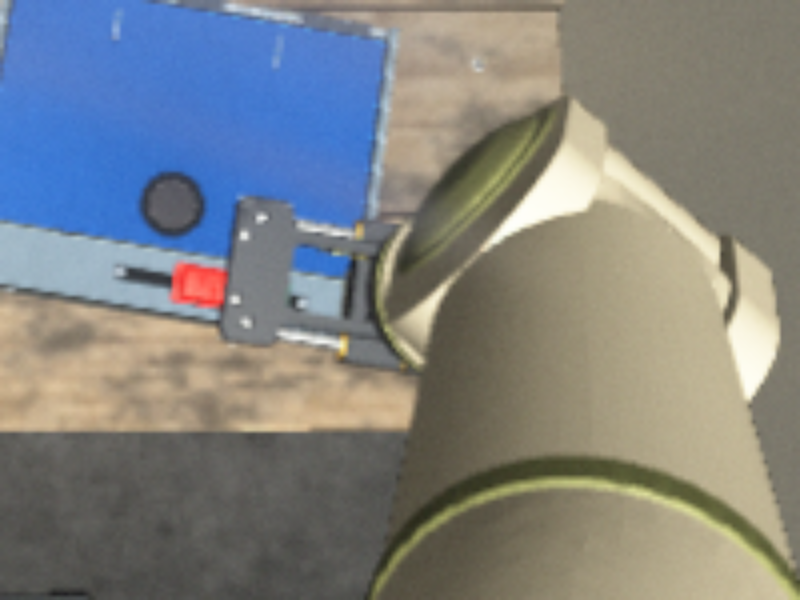

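Call:
{"method": "move_arm", "body": {"steps": [[2,0,10,-0.0014,0.0084,0.0015],[1,0,9,0,0,0],[0,0,0,0,0,0]]}}

```text
clock: 3.8
ee_pos: [449.7, -272.6, 97.3]
ee_rot: [-0.002, 0.086, 0.996, 0.0]
ft_force: [0.5, -1.3, -0.3]
gripper_width: 0.5
```

```bash
python3 -c "
from h import *
st()"
```

```text
t 3.8 local [ -94.  -111.9   97.3] world [ 449.7 -272.6   97.3] rotvec to target [ 0.0007 -0.0032 -0.0006] F [ 0.7 -1.2 -0.3] w 0.5 q [ 0.26  0.56  0.26  2.17 -0.32  0.45  2.16]
```

Call:
{"method": "move_arm", "body": {"steps": [[0,5,-2,0,0,0],[0,5,0,0,0,0],[0,5,0,0,0,0],[0,5,0,0,0,0],[0,4,0,0,0,0],[0,4,0,0,0,0]]}}

```text
clock: 4.55
ee_pos: [455.1, -245.0, 100.2]
ee_rot: [-0.001, 0.086, 0.996, 0.0]
ft_force: [-0.2, 0.2, 0.2]
gripper_width: 0.5
```

```bash
python3 look.py 3
```

```text
t 4.55 local [-93.4 -83.8 100.2] world [ 455.1 -245.   100.2] rotvec to target [ 0.0002 -0.0016 -0.0004] F [-0.3  0.2  0.2] w 0.5 q [ 0.2   0.55  0.27  2.19 -0.32  0.44  2.12]
```

View pics/ab3.png

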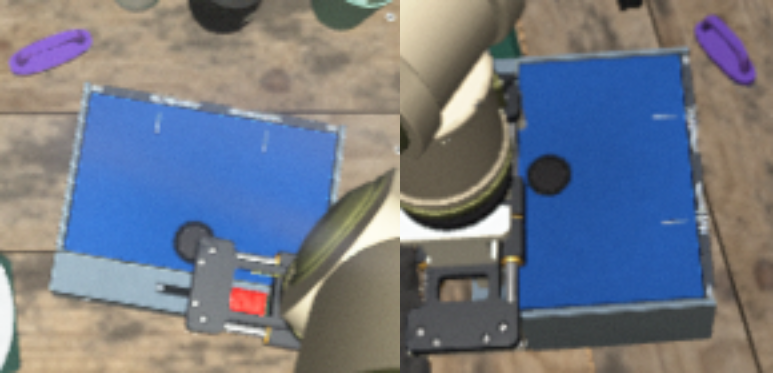

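Call:
{"method": "move_arm", "body": {"steps": [[0,4,0,0,0,0],[0,4,0,0,0,0],[0,4,0,0,0,0],[0,4,0,0,0,0],[0,3,0,0,0,0]]}}

```text
clock: 5.28
ee_pos: [458.4, -226.4, 100.2]
ee_rot: [-0.001, 0.086, 0.996, 0.0]
ft_force: [-0.8, -2.0, 0.3]
gripper_width: 0.4
```

Call:
{"method": "move_arm", "body": {"steps": [[0,3,0,0,0,0],[0,3,0,0,0,0],[0,2,0,0,0,0]]}}

```text
clock: 5.65
ee_pos: [459.7, -218.5, 100.2]
ee_rot: [-0.001, 0.086, 0.996, 0.0]
ft_force: [-0.7, -2.7, 0.1]
gripper_width: 0.5
```

```bash
python3 look.py 4
```

```text
t 5.65 local [-93.4 -56.9 100.2] world [ 459.7 -218.5  100.2] rotvec to target [ 0.0003 -0.0016 -0.0004] F [-0.2 -2.8  0.1] w 0.5 q [ 0.14  0.54  0.27  2.2  -0.33  0.43  2.08]
```

View pics/ab4.png

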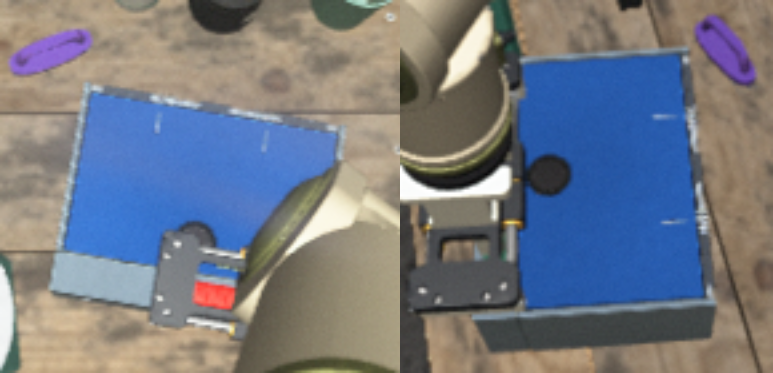

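Call:
{"method": "move_arm", "body": {"steps": [[0,2,0,0,0,0],[0,2,0,0,0,0],[0,2,0,0,0,0]]}}

```text
clock: 6.12
ee_pos: [460.3, -215.7, 100.4]
ee_rot: [-0.0, 0.088, 0.996, -0.002]
ft_force: [-5.2, -15.7, -1.5]
gripper_width: 0.6
```

Call:
{"method": "move_arm", "body": {"steps": [[0,1.5,0,0,0,0],[0,1,0,0,0,0]]}}

```text
clock: 6.38
ee_pos: [460.4, -215.4, 100.5]
ee_rot: [0.0, 0.089, 0.996, -0.003]
ft_force: [-5.9, -22.3, -1.5]
gripper_width: 0.4
```

Call:
{"method": "move_arm", "body": {"steps": [[0,1,0,0,0,0],[0,1,0,0,0,0]]}}

```text
clock: 6.62
ee_pos: [460.5, -215.2, 100.6]
ee_rot: [0.0, 0.089, 0.996, -0.004]
ft_force: [-8.6, -27.7, -2.8]
gripper_width: 0.3
```

Call:
{"method": "move_arm", "body": {"steps": [[0,-6,0,0,0,0],[0,-10,0,0,0,0],[0,-5,-20,0,0,0],[0,0,-30,0,0,0],[0,0,0,0,0,0]]}}

```text
clock: 7.25
ee_pos: [459.0, -229.2, 151.7]
ee_rot: [0.001, 0.086, 0.996, 0.0]
ft_force: [0.3, 0.1, -0.4]
gripper_width: 0.4
```

```bash
python3 look.py 5
```

```text
t 7.25 local [-92.3 -67.5 151.7] world [ 459.  -229.2  151.7] rotvec to target [0.0004 0.0015 0.0002] F [ 0.3  0.1 -0.4] w 0.4 q [ 0.11  0.46  0.33  2.16 -0.28  0.56  2.05]
```

View pics/ab5.png

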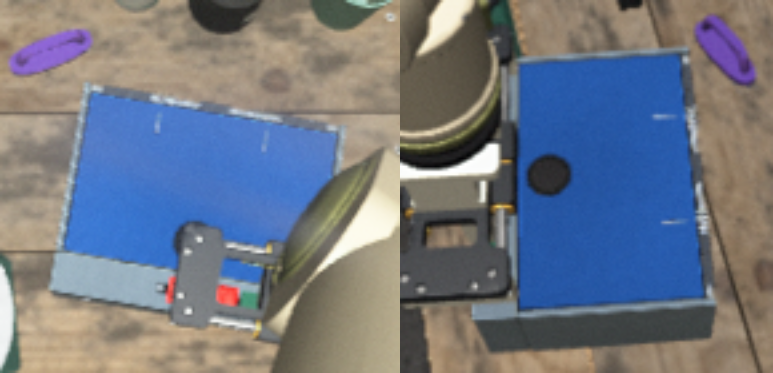

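Call:
{"method": "move_arm", "body": {"steps": [[-14,22,0,0,0.0015,0],[-14,23,0,0,0,0],[-14,22,0,0,0,0],[0,0,25,0,0,0],[0,0,20,0,0,0],[0,0,4,0,0,0],[0,0,0,0,0,0]]}}

```text
clock: 8.22
ee_pos: [510.4, -170.3, 100.7]
ee_rot: [-0.002, 0.086, 0.996, 0.0]
ft_force: [-0.5, -0.1, 0.4]
gripper_width: 0.8
```

```bash
python3 look.py 6
```

```text
t 8.22 local [-51.7  -0.7 100.7] world [ 510.4 -170.3  100.7] rotvec to target [ 0.0004 -0.0042 -0.0007] F [-0.4 -0.2  0.4] w 0.8 q [ 0.02  0.57  0.29  2.14 -0.34  0.48  1.96]
```

View pics/ab6.png

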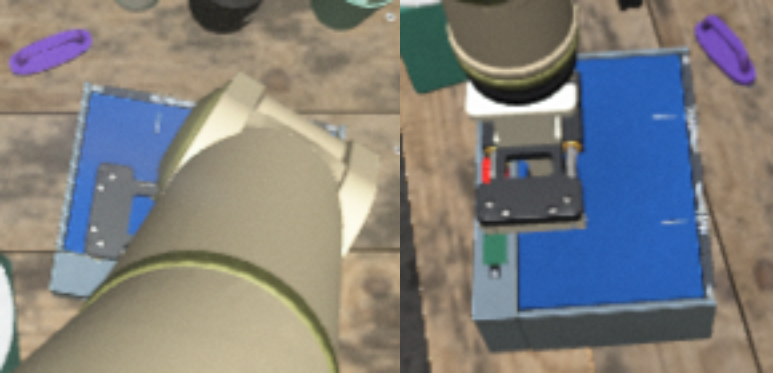

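Call:
{"method": "move_arm", "body": {"steps": [[0,0,2.5,0,-0.004,0],[0,0,2.5,0,0,0],[0,0,0,0,0,0]]}}

```text
clock: 8.7
ee_pos: [510.7, -170.2, 96.1]
ee_rot: [0.0, 0.086, 0.996, 0.0]
ft_force: [-0.9, 0.6, 0.7]
gripper_width: 0.6
```

Call:
{"method": "move_arm", "body": {"steps": [[0,0,1,0,0,0],[0,0,1,0,0,0]]}}

```text
clock: 8.95
ee_pos: [510.7, -170.3, 94.2]
ee_rot: [0.001, 0.086, 0.996, 0.0]
ft_force: [-1.9, 0.3, 4.6]
gripper_width: 0.1
```

Call:
{"method": "move_arm", "body": {"steps": [[0,0,1,0,0,0],[0,0,0,0,0,0]]}}

```text
clock: 9.2
ee_pos: [510.7, -170.3, 93.2]
ee_rot: [0.0, 0.086, 0.996, 0.0]
ft_force: [-0.6, 1.1, 4.7]
gripper_width: 0.1
```

Call:
{"method": "move_arm", "body": {"steps": [[0,0,1,0,0,0],[0,0,0,0,0,0]]}}

```text
clock: 9.45
ee_pos: [510.7, -170.3, 92.1]
ee_rot: [0.0, 0.086, 0.996, 0.0]
ft_force: [-1.2, 0.5, 5.2]
gripper_width: 0.5
```

Call:
{"method": "move_arm", "body": {"steps": [[0,0,0.8,0,0,0],[0,0,0,0,0,0]]}}

```text
clock: 9.7
ee_pos: [510.7, -170.3, 91.3]
ee_rot: [0.0, 0.086, 0.996, 0.0]
ft_force: [-2.0, 0.7, 5.3]
gripper_width: 0.8
```

Call:
{"method": "move_arm", "body": {"steps": [[0,0,0.8,0,0,0],[0,0,0,0,0,0]]}}

```text
clock: 9.95
ee_pos: [510.7, -170.3, 90.5]
ee_rot: [0.0, 0.086, 0.996, 0.0]
ft_force: [-1.3, 0.5, 6.4]
gripper_width: 0.8
```

Call:
{"method": "move_arm", "body": {"steps": [[0,0,0.8,0,0,0],[0,0,0,0,0,0]]}}

```text
clock: 10.2
ee_pos: [510.7, -170.3, 89.9]
ee_rot: [0.001, 0.086, 0.996, 0.0]
ft_force: [-1.7, 0.6, 7.8]
gripper_width: 0.7
```

```bash
python3 - <<'E'
from h import *
s=st();x,_,z=loc(s['ee_pos'])
H=np.array([70,91]);r=70-(x-7.5);print(r)
f=lambda t:H+r*np.array([-np.cos(t),np.sin(t)])+4*np.array([np.sin(t),np.cos(t)])+[7.5,0]
th=[-.046,0,.04,.09]+list(np.arange(.15,1.8,.06))
p=f(th[0]);print(x,z,p)
for i,t in enumerate(th[1:]):
    q=f(t);d=np.round([-(q-p)[0],-(q-p)[1]],1);p=p-d
    print(i,round(t,3),q.round(1),f'[{d[0]}, 0, {d[1]}, 0, 0, 0]')
E
```

```text
t 10.2 local [-51.4  -0.6  89.9] world [ 510.7 -170.3   89.9] rotvec to target [ 0.0004  0.001  -0.0006] F [-1.8  0.3  7.8] w 0.7 q [ 0.03  0.58  0.27  2.15 -0.35  0.45  1.97]
128.93457821890507
-51.43457821890506 89.91502925880599 [-51.4821246   89.06686959]
0 0 [-51.4  95. ] [-0.0, 0, -5.9, 0, 0, 0]
1 0.04 [-51.2 100.2] [-0.3, 0, -5.2, 0, 0, 0]
2 0.09 [-50.6 106.6] [-0.6, 0, -6.4, 0, 0, 0]
3 0.15 [-49.4 114.2] [-1.2, 0, -7.7, 0, 0, 0]
4 0.21 [-47.8 121.8] [-1.6, 0, -7.5, 0, 0, 0]
5 0.27 [-45.7 129.2] [-2.1, 0, -7.5, 0, 0, 0]
6 0.33 [-43.2 136.6] [-2.5, 0, -7.3, 0, 0, 0]
7 0.39 [-40.2 143.7] [-3.0, 0, -7.2, 0, 0, 0]
8 0.45 [-36.9 150.7] [-3.3, 0, -6.9, 0, 0, 0]
9 0.51 [-33.1 157.4] [-3.8, 0, -6.8, 0, 0, 0]
10 0.57 [-28.9 163.9] [-4.2, 0, -6.5, 0, 0, 0]
11 0.63 [-24.3 170.2] [-4.6, 0, -6.2, 0, 0, 0]
12 0.69 [-19.4 176.2] [-4.9, 0, -6.0, 0, 0, 0]
13 0.75 [-14.1 181.8] [-5.3, 0, -5.6, 0, 0, 0]
14 0.81 [ -8.5 187.1] [-5.6, 0, -5.4, 0, 0, 0]
15 0.87 [ -2.6 192.1] [-5.9, 0, -5.0, 0, 0, 0]
16 0.93 [  3.6 196.7] [-6.2, 0, -4.6, 0, 0, 0]
17 0.99 [ 10.1 201. ] [-6.5, 0, -4.2, 0, 0, 0]
18 1.05 [ 16.8 204.8] [-6.7, 0, -3.9, 0, 0, 0]
19 1.11 [ 23.8 208.3] [-6.9, 0, -3.4, 0, 0, 0]
20 1.17 [ 30.9 211.3] [-7.2, 0, -3.0, 0, 0, 0]
21 1.23 [ 38.2 213.9] [-7.3, 0, -2.6, 0, 0, 0]
22 1.29 [ 45.6 216. ] [-7.4, 0, -2.1, 0, 0, 0]
23 1.35 [ 53.2 217.7] [-7.5, 0, -1.7, 0, 0, 0]
24 1.41 [ 60.8 218.9] [-7.7, 0, -1.2, 0, 0, 0]
25 1.47 [ 68.5 219.7] [-7.7, 0, -0.8, 0, 0, 0]
26 1.53 [ 76.2 220. ] [-7.7, 0, -0.3, 0, 0, 0]
27 1.59 [ 84.  219.8] [-7.8, 0, 0.1, 0, 0, 0]
28 1.65 [ 91.7 219.2] [-7.7, 0, 0.7, 0, 0, 0]
29 1.71 [ 99.4 218.1] [-7.6, 0, 1.0, 0, 0, 0]
30 1.77 [106.9 216.6] [-7.6, 0, 1.6, 0, 0, 0]
```

Call:
{"method": "move_arm", "body": {"steps": [[0,0,0.5,0,0,0],[0,0,0,0,0,0],[0,0,-1.5,0,0,0],[0,0,-2,0,0,0],[0,0,-2,0,0,0],[0,0,-2,0,0,0],[0,0,-2,0,0,0],[0,0,-2,0,0,0]]}}

```text
clock: 11.2
ee_pos: [511.0, -170.4, 100.8]
ee_rot: [0.001, 0.086, 0.996, 0.0]
ft_force: [0.5, -0.5, 1.4]
gripper_width: 0.2
```

```bash
python3 look.py 7
```

```text
t 11.2 local [-51.1  -0.6 100.8] world [ 511.  -170.4  100.8] rotvec to target [ 0.0002  0.0013 -0.0005] F [ 0.5 -0.4  1.4] w 0.2 q [ 0.02  0.57  0.29  2.14 -0.34  0.47  1.97]
```

View pics/ab7.png

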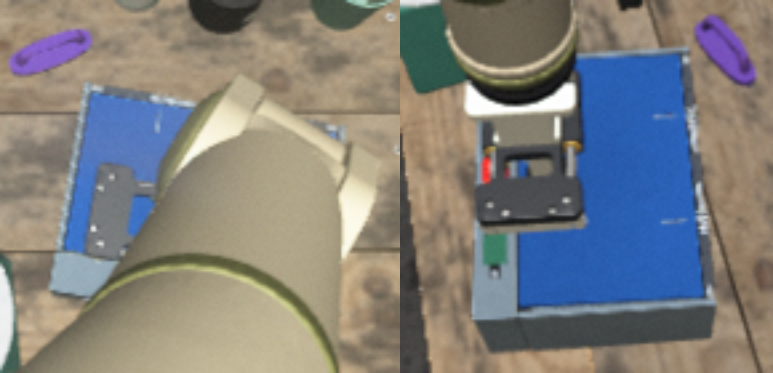

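Call:
{"method": "move_arm", "body": {"steps": [[-0.3,0,-3,0,0,0],[-0.3,0,-3,0,0,0],[-0.5,0,-3,0,0,0],[-0.5,0,-4,0,0,0]]}}

```text
clock: 11.8
ee_pos: [512.5, -170.6, 114.0]
ee_rot: [0.001, 0.086, 0.996, 0.0]
ft_force: [1.6, 1.0, 1.8]
gripper_width: 0.8
```

```bash
python3 look.py 8
```

```text
t 11.8 local [-49.6  -0.6 114. ] world [ 512.5 -170.6  114. ] rotvec to target [ 0.0002  0.0012 -0.0004] F [1.4 1.2 1.8] w 0.8 q [ 0.01  0.55  0.3   2.13 -0.33  0.51  1.96]
```

View pics/ab8.png

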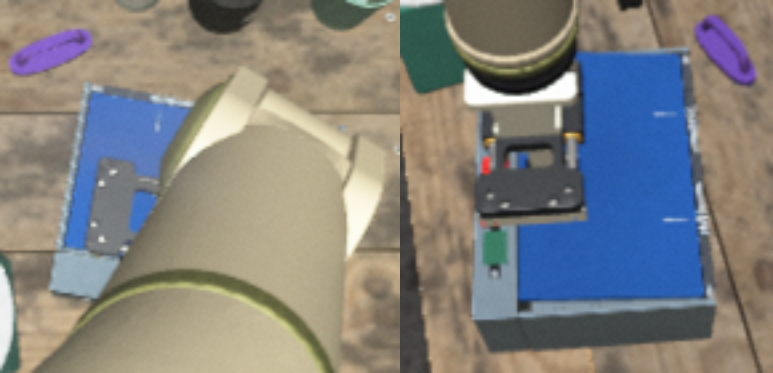

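Call:
{"method": "move_arm", "body": {"steps": [[-1.6,0,-7.5,0,0,0],[-2.1,0,-7.5,0,0,0],[-2.5,0,-7.3,0,0,0],[-3,0,-7.2,0,0,0],[-3.3,0,-6.9,0,0,0],[-3.8,0,-6.8,0,0,0],[-4.2,0,-6.5,0,0,0],[-4.6,0,-6.2,0,0,0]]}}

```text
clock: 12.9
ee_pos: [537.3, -175.0, 170.0]
ee_rot: [0.001, 0.086, 0.996, 0.0]
ft_force: [0.7, 0.8, 0.5]
gripper_width: 0.3
```

```bash
python3 look.py 9
```

```text
t 12.9 local [-24.4  -0.7 170. ] world [ 537.3 -175.   170. ] rotvec to target [ 0.0002  0.001  -0.0005] F [0.5 0.9 0.5] w 0.3 q [-0.04  0.49  0.36  2.03 -0.28  0.66  1.9 ]
```

View pics/side9.png

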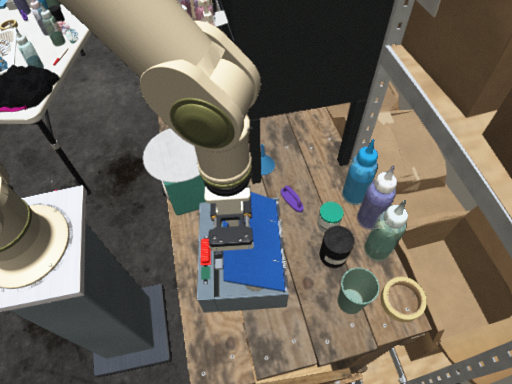

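Call:
{"method": "move_arm", "body": {"steps": [[-4.9,0,-6,0,0,0],[-5.3,0,-5.6,0,0,0],[-5.6,0,-5.4,0,0,0],[-5.9,0,-5,0,0,0],[-6.2,0,-4.6,0,0,0],[-6.5,0,-4.2,0,0,0],[-6.7,0,-3.9,0,0,0]]}}

```text
clock: 13.88
ee_pos: [577.9, -182.0, 204.6]
ee_rot: [0.0, 0.086, 0.996, 0.0]
ft_force: [1.3, 0.2, 0.4]
gripper_width: 0.4
```

```bash
python3 look.py 10
```

```text
t 13.88 local [ 16.7  -0.7 204.6] world [ 577.9 -182.   204.6] rotvec to target [ 0.0002  0.0009 -0.0005] F [1.3 0.4 0.4] w 0.4 q [-0.05  0.49  0.39  1.91 -0.26  0.78  1.88]
```

View pics/side10.png

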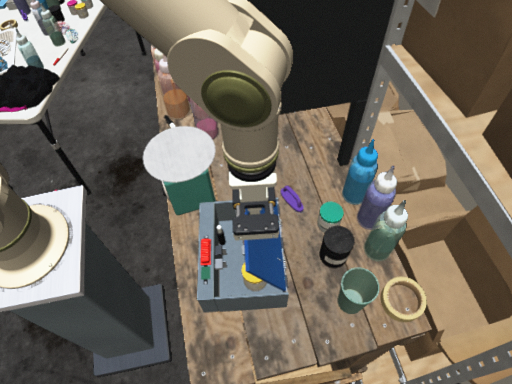

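Call:
{"method": "move_arm", "body": {"steps": [[-6.9,0,-3.4,0,0,0],[-7.2,0,-3,0,0,0],[-7.3,0,-2.6,0,0,0],[-7.4,0,-2.1,0,0,0],[-7.5,0,-1.7,0,0,0],[-7.7,0,-1.2,0,0,0],[-7.7,0,-0.8,0,0,0]]}}

```text
clock: 14.85
ee_pos: [628.8, -191.0, 219.2]
ee_rot: [0.0, 0.086, 0.996, 0.0]
ft_force: [1.0, -0.5, 0.4]
gripper_width: 0.6
```

```bash
python3 look.py 11
```

```text
t 14.85 local [ 68.5  -0.7 219.2] world [ 628.8 -191.   219.2] rotvec to target [ 0.0002  0.0008 -0.0005] F [ 1.1 -0.3  0.4] w 0.6 q [-0.05  0.54  0.39  1.78 -0.26  0.87  1.86]
```

View pics/side11.png

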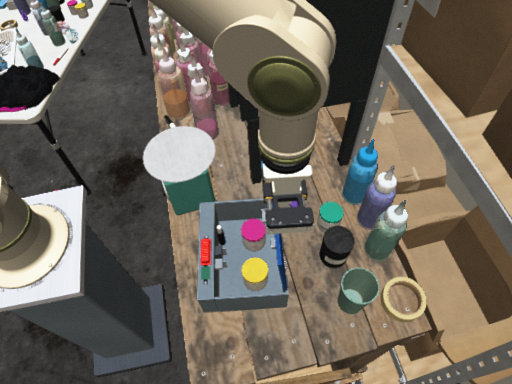

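Call:
{"method": "move_arm", "body": {"steps": [[-7.7,0,-0.3,0,0,0],[-7.8,0,0.1,0,0,0],[-7.7,0,0.7,0,0,0],[-7.6,0,1,0,0,0],[-7.6,0,1.6,0,0,0],[0,0,0,0,0,0]]}}

```text
clock: 15.7
ee_pos: [666.6, -197.4, 215.7]
ee_rot: [0.0, 0.086, 0.996, 0.0]
ft_force: [1.0, 0.2, 0.6]
gripper_width: 0.2
```

```bash
python3 look.py 12
```

```text
t 15.7 local [106.8  -0.6 215.7] world [ 666.6 -197.4  215.7] rotvec to target [ 0.0002  0.0007 -0.0002] F [1.  0.4 0.6] w 0.2 q [-0.03  0.59  0.39  1.69 -0.27  0.91  1.86]
```

View pics/side12.png

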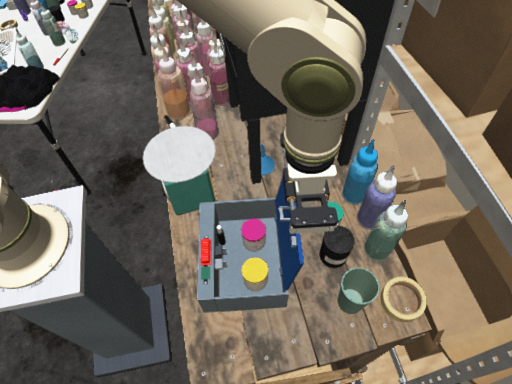

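View pics/top12.png

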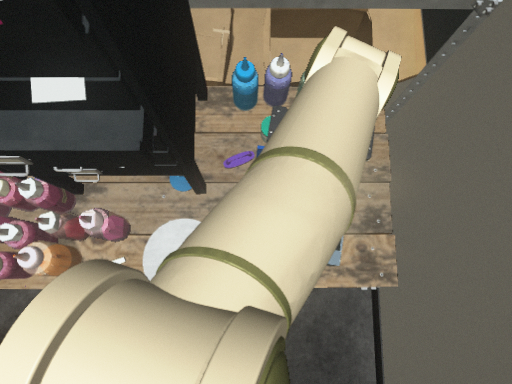

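Call:
{"method": "move_arm", "body": {"steps": [[-4,0,0,0,0,0],[-4,0,0,0,0,0],[0,0,-30,0,0,0],[0,0,-50,0,0,0],[0,0,-20,0,0,0],[0,0,0,0,0,0]], "jaw": 0}}

```text
clock: 16.55
ee_pos: [674.7, -199.2, 317.9]
ee_rot: [0.002, 0.086, 0.996, -0.0]
ft_force: [-0.6, -0.3, 0.1]
gripper_width: 0.3
```

```bash
python3 look.py 13; python3 - <<'E'
from h import *
a=cv2.resize(cv2.imread('pics/side13.png')[170:320,180:330],(600,600));cv2.imwrite('pics/s13.png',a)
H=np.array([70,91])
for t in(1.6,1.75):
  for r in(137,):
   for y in(110.5,-110.5):
    e=H+142*np.array([-np.cos(t),np.sin(t)]);e2=e+4*np.array([np.sin(t),np.cos(t)])
    p=proj('side',wor([e2[0],y,e2[1]]))[0];print(t,y,p.round(1),(p-[180,170])*4)
E
```

```text
t 16.55 local [115.1  -1.  317.9] world [ 674.7 -199.2  317.9] rotvec to target [ 0.0002  0.0042 -0.0005] F [-0.5 -0.4  0.1] w 0.3 q [-0.06  0.51  0.42  1.56 -0.23  1.11  1.82]
1.6 110.5 [281.2 162.4] [404.84217281 -30.22529023]
1.6 -110.5 [293.5 263.2] [454.14008707 372.85587213]
1.75 110.5 [291.4 162.7] [445.46256971 -29.23430625]
1.75 -110.5 [305.6 263. ] [502.33778053 371.93535877]
```

View pics/s13.png

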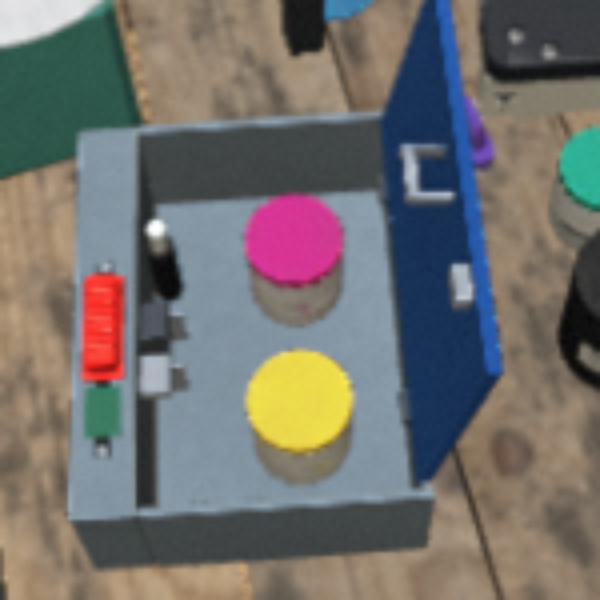

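```bash
python3 - <<'E'
from h import *
im=cv2.imread('pics/side13.png')
hsv=cv2.cvtColor(im,cv2.COLOR_BGR2HSV)
for nm,lo,hi in(('yel',(22,140,120),(35,255,255)),('mag',(150,140,120),(175,255,255))):
    m=cv2.inRange(hsv,lo,hi);m[:215]=0;m[300:]=0;m[:,:225]=0;m[:,280:]=0
    _,lab,stt,ce=cv2.connectedComponentsWithStats(m);k=1+stt[1:,4].argmax();print(nm,stt[k],ce[k])
    x,y,w,h=stt[k][:4]
    for z in(66,74):print(z,loc(atz('side',ce[k],z)).round(1))
for l in([14,-48,74],[14,48,74]):print(proj('side',wor(l)))
E
```

```text
yel [242 258  26  25 520] [254.51346154 270.12884615]
66 [  9.4 -51.4  66. ]
74 [  9.5 -54.6  74. ]
mag [241 219  24  23 427] [252.93442623 229.735363  ]
66 [11.3 48.4 66. ]
74 [11.3 44.2 74. ]
[[256.43553523 267.14577984]]
[[254.00527252 228.19336221]]
```

Call:
{"method": "move_arm", "body": {"steps": [[35,-16,0,0,0.0042,0],[35,-17,0,0,0,0],[34,-16,0,0,0,0],[0,0,40,0,0,0],[0,0,50,0,0,0],[0,0,50,0,0,0],[0,0,20,0,0,0],[0,0,0,0,0,0]], "jaw": 80}}

```text
clock: 17.65
ee_pos: [560.9, -228.5, 153.6]
ee_rot: [-0.004, 0.086, 0.996, 0.001]
ft_force: [-0.1, 0.3, 0.6]
gripper_width: 73.0
```

```bash
python3 look.py 14;python3 - <<'E'
from h import *
a=cv2.resize(cv2.imread('pics/side14.png')[170:320,180:330],(600,600));cv2.imwrite('pics/s14.png',a)
E
```

```text
t 17.65 local [  8.  -49.3 153.6] world [ 560.9 -228.5  153.6] rotvec to target [ 0.0006 -0.0086 -0.0007] F [-0.1  0.3  0.6] w 73.0 q [ 0.05  0.56  0.36  1.95 -0.3   0.69  1.99]
```

View pics/s14.png

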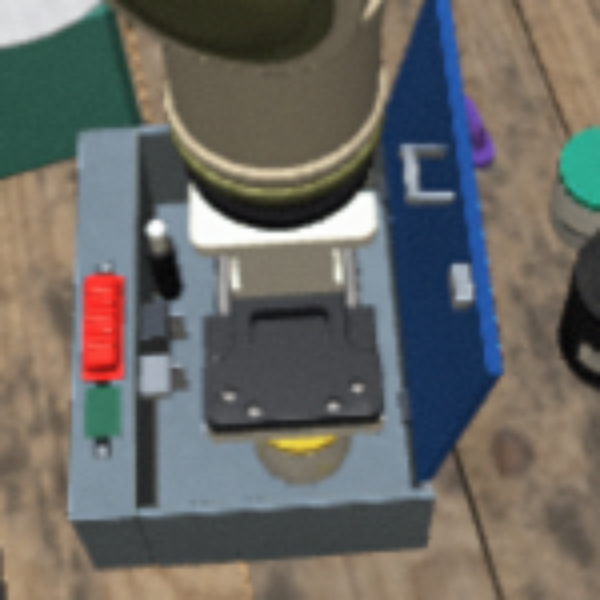

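View pics/top14.png

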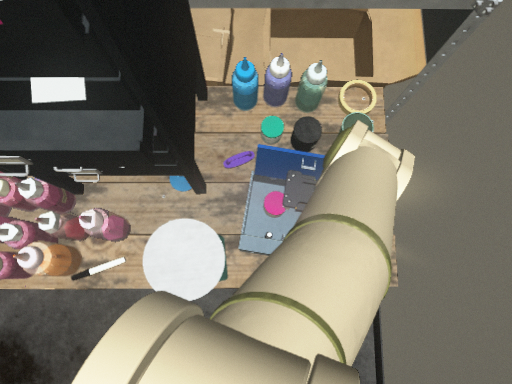

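```bash
python3 - <<'E'
from h import *
im=cv2.imread('pics/top14.png');hsv=cv2.cvtColor(im,cv2.COLOR_BGR2HSV)
m=cv2.inRange(hsv,(150,140,120),(175,255,255));m[:185]=0;m[225:]=0;m[:,:250]=0;m[:,300:]=0
_,lab,s,ce=cv2.connectedComponentsWithStats(m);k=1+s[1:,4].argmax();print(s[k],ce[k],loc(atz('top',ce[k],74)), tri((252.9,229.7),ce[k]))
E
```

```text
[265 192  19  23 351] [274.11965812 202.95441595] [10.75474678 52.69143333 74.        ] [ 582.35324403 -129.46333751   60.40303138]
```

Call:
{"method": "move_arm", "body": {"steps": [[-2,-1,30,0,-0.0086,0],[0,0,35,0,0,0],[0,0,30,0,0,0],[0,0,18,0,0,0],[0,0,7,0,0,0],[0,0,0,0,0,0]]}}

```text
clock: 18.5
ee_pos: [565.1, -230.6, 36.8]
ee_rot: [0.003, 0.086, 0.996, -0.0]
ft_force: [0.4, -0.1, -0.7]
gripper_width: 74.3
```

```bash
python3 look.py 15;python3 - <<'E'
from h import *
a=cv2.resize(cv2.imread('pics/side15.png')[170:320,180:330],(600,600));cv2.imwrite('pics/s15.png',a)
E
```

```text
t 18.5 local [ 12.5 -50.8  36.8] world [ 565.1 -230.6   36.8] rotvec to target [ 0.0002  0.0058 -0.0005] F [ 0.4 -0.  -0.7] w 74.3 q [ 0.13  0.72  0.25  2.01 -0.39  0.45  2.07]
```

View pics/s15.png

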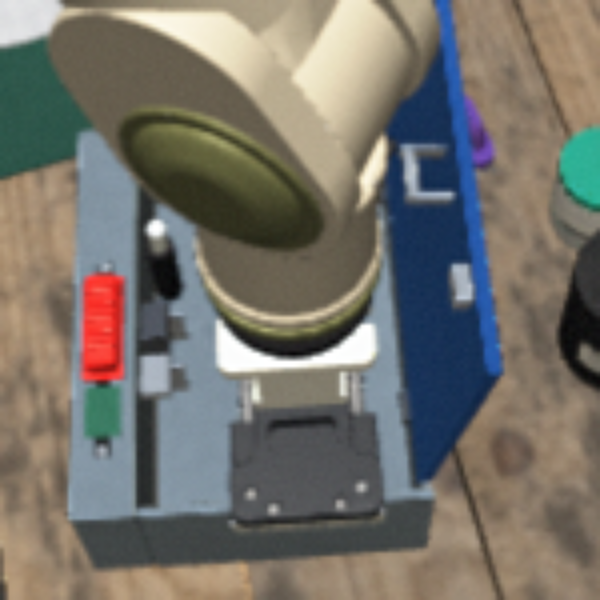

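Call:
{"method": "move_arm", "body": {"steps": [[2,0,4,0,0.0058,0],[0,0,0,0,0,0]]}}

```text
clock: 18.85
ee_pos: [562.8, -230.0, 32.5]
ee_rot: [-0.0, 0.086, 0.996, 0.0]
ft_force: [0.0, 0.8, -0.7]
gripper_width: 74.5
```

Call:
{"method": "move_arm", "body": {"steps": [[0,0,0,0,0,0],[0,0,0,0,0,0],[0,0,0,0,0,0],[0,0,0,0,0,0],[0,0,0,0,0,0]], "jaw": 0}}

```text
clock: 19.48
ee_pos: [562.9, -230.1, 32.4]
ee_rot: [-0.0, 0.086, 0.996, 0.0]
ft_force: [-0.6, 0.6, 1.3]
gripper_width: 57.1
```

```bash
python3 -c "
from h import *
st()"
```

```text
t 19.48 local [ 10.2 -50.6  32.4] world [ 562.9 -230.1   32.4] rotvec to target [ 0.0003 -0.0003 -0.0004] F [-0.7  0.5  1.3] w 57.1 q [ 0.13  0.73  0.25  2.01 -0.39  0.44  2.07]
```

Call:
{"method": "move_arm", "body": {"steps": [[0,0,-10,0,0,0],[0,0,-25,0,0,0],[0,0,-35,0,0,0],[0,0,-40,0,0,0],[0,0,-40,0,0,0],[0,0,-40,0,0,0],[0,0,-25,0,0,0],[0,0,0,0,0,0]]}}

```text
clock: 20.48
ee_pos: [563.4, -230.6, 249.3]
ee_rot: [0.002, 0.086, 0.996, -0.0]
ft_force: [-0.7, -0.3, -1.9]
gripper_width: 57.0
```

```bash
python3 look.py 16;python3 - <<'E'
from h import *
print(loc([447,68,0]))
E
```

```text
t 20.48 local [ 10.8 -51.  249.3] world [ 563.4 -230.6  249.3] rotvec to target [ 0.0001  0.0031 -0.0006] F [-0.6 -0.4 -1.9] w 57.0 q [ 0.    0.45  0.43  1.86 -0.24  0.88  1.94]
[-155.11135946  223.18818554    0.        ]
```

View pics/side16.png

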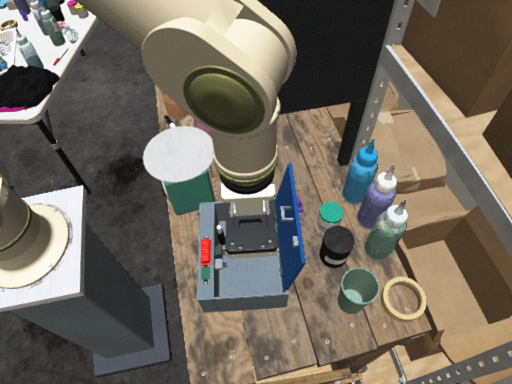

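Call:
{"method": "move_arm", "body": {"steps": [[20,34,0,0,0.0031,0],[21,34,0,0,0,0],[21,35,0,0,0,0],[21,35,0,0,0,0],[21,35,0,0,0,0],[21,35,0,0,0,0],[21,34,0,0,0,0],[20,32,0,0,0,0]]}}

```text
clock: 21.58
ee_pos: [445.1, 69.4, 246.7]
ee_rot: [-0.003, 0.086, 0.996, -0.0]
ft_force: [0.8, 1.0, -2.3]
gripper_width: 56.9
```

```bash
python3 look.py 17; python3 - <<'E'
from h import *
from scipy.optimize import least_squares
fs=[]
for n,src,seed in(('top','pics/top14.png',(184,259)),('side','pics/side16.png',(180,150))):
    im=cv2.imread(src);m=(im.min(2)>140).astype(np.uint8);m=cv2.morphologyEx(m,cv2.MORPH_OPEN,np.ones((9,9)))
    _,lab,s,ce=cv2.connectedComponentsWithStats(m);l=lab[seed[1],seed[0]];print(n,s[l],ce[l])
    c=max(cv2.findContours((lab==l).astype(np.uint8),0,1)[0],key=len)[:,0]
    P=np.array([atz(n,q,154) for q in c])[:,:2]
    r=least_squares(lambda v:np.hypot(*(P-v[:2]).T)-v[2],[447,67,87],loss='soft_l1');print(r.x,r.cost)
E
```

```text
t 21.57 local [-157.2  224.2  246.7] world [445.1  69.4 246.7] rotvec to target [-0.001  -0.0057 -0.0002] F [ 0.6  1.1 -2.3] w 56.9 q [-0.6   0.25  0.41  2.18 -0.14  0.74  1.29]
top [ 142  218   83   82 5372] [183.48361876 258.15562174]
[449.80397931  71.76065241  87.03444439] 311.5048701046774
side [ 143  126   71   56 3172] [178.48045397 153.70050441]
[446.71271799  68.58987152  86.45709757] 90.93624609367006
```

View pics/side17.png

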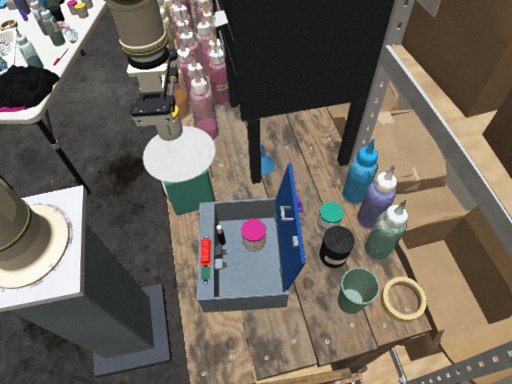

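Call:
{"method": "move_arm", "body": {"steps": [[-3,1,25,0,-0.0057,0],[0,0,25,0,0,0],[0,0,15,0,0,0],[0,0,6,0,0,0],[0,0,4,0,0,0],[0,0,0,0,0,0]]}}

```text
clock: 22.42
ee_pos: [449.8, 68.6, 172.9]
ee_rot: [0.001, 0.087, 0.996, -0.0]
ft_force: [0.7, -0.5, -2.4]
gripper_width: 56.7
```

```bash
python3 look.py 18; python3 - <<'E'
from h import *
a=cv2.resize(cv2.imread('pics/side18.png')[80:230,110:260],(600,600));cv2.imwrite('pics/s18.png',a)
E
```

```text
t 22.43 local [-152.5  224.2  172.9] world [449.8  68.6 172.9] rotvec to target [ 0.0001  0.0021 -0.0007] F [ 0.8 -0.4 -2.4] w 56.7 q [-0.54  0.37  0.35  2.26 -0.24  0.54  1.39]
```

View pics/s18.png

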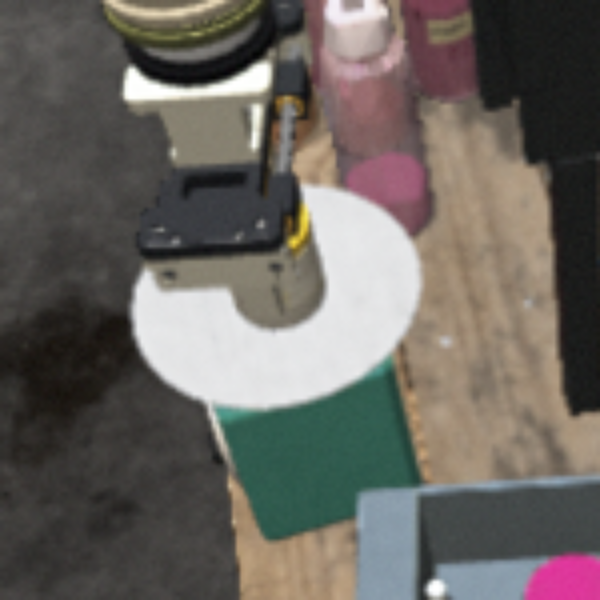

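Jar is held above the pan centre (foot around crop pixel (280,320), roughly central). Lowering gently to about 165.

Call:
{"method": "move_arm", "body": {"steps": [[0,0,3,0,0,0],[0,0,2,0,0,0],[0,0,1,0,0,0]]}}

```text
clock: 22.9
ee_pos: [449.6, 68.8, 166.8]
ee_rot: [0.001, 0.086, 0.996, 0.0]
ft_force: [0.8, 0.3, -1.8]
gripper_width: 56.8
```

Call:
{"method": "move_arm", "body": {"steps": [[0,0,1,0,0,0],[0,0,0,0,0,0]]}}

```text
clock: 23.15
ee_pos: [449.7, 68.8, 165.9]
ee_rot: [0.001, 0.086, 0.996, 0.0]
ft_force: [-0.0, 0.0, -1.3]
gripper_width: 56.8
```

Call:
{"method": "move_arm", "body": {"steps": [[0,0,0.7,0,0,0],[0,0,0,0,0,0]]}}

```text
clock: 23.4
ee_pos: [449.9, 68.8, 165.3]
ee_rot: [0.001, 0.086, 0.996, 0.0]
ft_force: [0.0, 0.4, -0.1]
gripper_width: 56.9
```

Call:
{"method": "move_arm", "body": {"steps": [[0,0,0.4,0,0,0],[0,0,0,0,0,0]]}}

```text
clock: 23.65
ee_pos: [449.9, 68.8, 165.3]
ee_rot: [0.001, 0.086, 0.996, 0.0]
ft_force: [-1.8, 0.2, 7.4]
gripper_width: 57.0
```

Call:
{"method": "move_arm", "body": {"steps": [[0,0,0,0,0,0],[0,0,0,0,0,0],[0,0,0,0,0,0],[0,0,0,0,0,0]], "jaw": 85}}

```text
clock: 24.15
ee_pos: [449.7, 68.8, 164.8]
ee_rot: [0.001, 0.086, 0.996, -0.0]
ft_force: [0.3, 0.4, -0.1]
gripper_width: 78.8
```

```bash
python3 look.py 19; python3 - <<'E'
from h import *
a=cv2.resize(cv2.imread('pics/side19.png')[80:230,110:260],(600,600));cv2.imwrite('pics/s19.png',a)
E
```

```text
t 24.15 local [-152.6  224.4  164.8] world [449.7  68.8 164.8] rotvec to target [ 0.0002  0.002  -0.0004] F [ 0.2  0.5 -0.1] w 78.8 q [-0.53  0.38  0.34  2.27 -0.25  0.52  1.4 ]
```

View pics/s19.png

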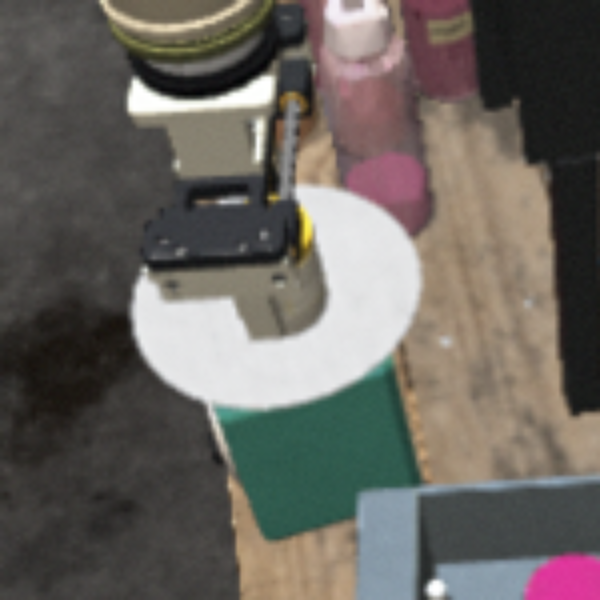

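Call:
{"method": "move_arm", "body": {"steps": [[0,0,-8,0,0,0],[0,0,-20,0,0,0],[0,0,-40,0,0,0],[0,0,-50,0,0,0],[0,0,-40,0,0,0],[40,40,0,0,0,0],[40,40,0,0,0,0],[0,0,0,0,0,0]]}}

```text
clock: 25.25
ee_pos: [382.2, 164.0, 323.2]
ee_rot: [0.001, 0.083, 0.997, 0.001]
ft_force: [0.8, -0.4, -0.6]
gripper_width: 79.4
```

```bash
python3 look.py 20; python3 - <<'E'
from h import *
a=cv2.resize(cv2.imread('pics/side20.png')[80:320,110:350],(600,600));b=cv2.imread('pics/top20.png');cv2.imwrite('pics/s20.png',a)
for p in ([448,69.5,207],[448,69.5,141]):print(proj('side',p),(proj('side',p)-[110,80])*2.5,proj('top',p))
E
```

```text
t 25.25 local [-235.4  306.7  323.2] world [382.2 164.  323.2] rotvec to target [0.0013 0.0018 0.0055] F [ 0.9 -0.3 -0.6] w 79.4 q [-0.86  0.08  0.35  2.14 -0.04  0.92  0.91]
[[174.53562271 136.66983322]] [[161.33905677 141.67458304]] [[180.39385472 258.23571371]]
[[180.12225053 155.13507624]] [[175.30562631 187.83769059]] [[185.25239193 259.1653223 ]]
```

View pics/s20.png

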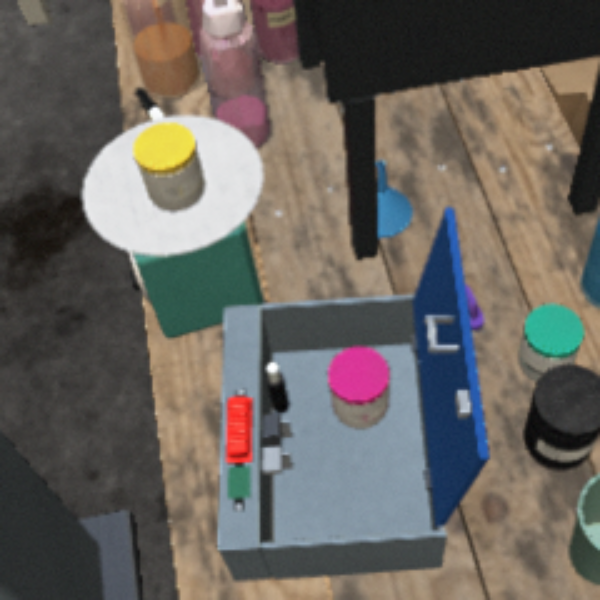

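View pics/top20.png

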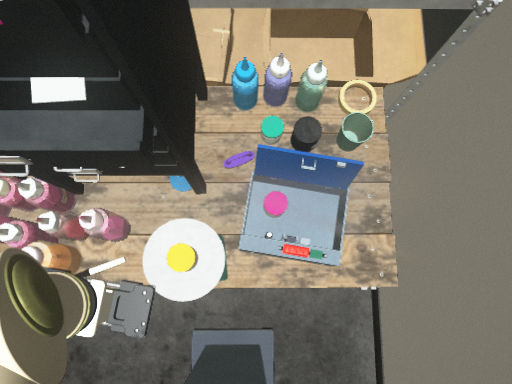

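Call:
{"method": "move_arm", "body": {"steps": [[0,0,0,0,0,0],[0,0,0,0,0,0],[0,0,0,0,0,0]]}}

```text
clock: 25.72
ee_pos: [384.6, 160.8, 322.6]
ee_rot: [0.001, 0.087, 0.996, -0.0]
ft_force: [-0.4, 0.7, -0.4]
gripper_width: 78.9
```

```bash
python3 -c "
from h import *
st();print(env.close_job())"
```

```text
t 25.73 local [-232.5  303.9  322.6] world [384.6 160.8 322.6] rotvec to target [-0.      0.002  -0.0019] F [-0.5  0.6 -0.4] w 78.9 q [-0.86  0.08  0.36  2.14 -0.04  0.92  0.92]
the job is handed in; nothing more can be done
None
```

The job is handed in at about 26 s. The yellow-capped jar stands upright in the middle of the scale's pan. I slid the lock to its end stop and pressed the lid to its inner stop with about 8 N. I then let the lid up slowly under the fingers, at about 0.5 rad/s, to fully open before fetching the jar.

- **Jar on pan:** in the top picture the yellow cap is within about 1 pixel of where a centred jar should appear. In the side picture it is about 2–3 pixels off. That is a few millimetres at most, well inside the 40 mm limit.
- **Lid and lock:** the lid's free edge matches the projection for 1.75 rad. The lock is fully aside with the green patch showing.
- **Other things:** the magenta jar is upright in the box, and the teal jar, black jar and brush look unmoved. The gripper is clear and touching nothing.

**Closest call:** I queued the last pushes on the lock together, and the force at the end stop reached about 29 N. That is just under the 30 N limit for the box. I backed off straight after reading it. It was read only at the end of each move, so a short peak between readings can't be ruled out.

**Camera disagreement:** the two cameras differed by about 3–8 mm sideways on some points. I used averages, and the jaws closed on the jar at 57 mm, its true diameter.

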